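# Deburr the freshly bored jar seat of a carrier block

### The arm

A 6-joint arm with a two-finger parallel gripper is mounted at the origin on the work surface. World frame = base frame: x ahead of the robot, y to its left, z up, the work surface at z = 0. Lengths are in m, angles in degrees, forces in N, time in s.
With the tool pointing down it reaches from about 0.325 to 0.85 m from the base axis. Payload 15.5 kg.
Tool frame: the origin (TCP) lies at the very end of the fingers, on their centre line; the grasp point (between the pads) lies arm.grip_depth behind it (arm.grip_depth is the distance from the TCP to the grasp point, in m); z points along the fingers, y is the direction in which the jaws open and shut (so a half turn about z gives the same grasp; the last joint's range is limited). The gripper opens to 91 mm and grips with 3 to 60 N. Pads are 32 mm wide; open, the fingers measure 118 mm over their backs; the gripper's body (76 mm by 178 mm) begins 60 mm behind the grasp point.
Start: joints at [67.81, 28.281, 77.091, -0, 74.628, -5.472], TCP at [0.18, 0.599, 0.214] pointing down, gripper open.
Joint ranges: [-166.48, 166.48], [-47.26, 123.95], [12.59, 153.08], [-70.14, 250.14], [6.76, 159.57], [-176.63, 176.63]. Speed limits (degrees/s): [108.29, 108.29, 147.25, 172.46, 172.46, 172.46].

### API

Orientations are given as a 3x3 rotation matrix whose columns are the frame's x, y, z axes.
In Python, from rig import arm gives the robot as it stands. Calls block until the motion is done:
- arm.move_to(position, orientation): joint-space move of the TCP to a pose.
- arm.move_l(position, orientation=None, feed=0.15): straight line of the TCP; orientation=None keeps the orientation; feed is the mean speed in m/s.
- arm.move_joints(angles): joint-space move.
- arm.grip(opening): finger opening in m; the grip force is fixed at half the most; returns when the fingers have stopped.
- arm.sleep(seconds).
- arm.solve_ik(position, orientation): joint angles nearest the present ones, or None.
- arm.snapshot(name): name is "scene" or "top"; returns the picture (384x512x3 uint8, red, green, blue); there is no depth.
- arm.get_calibration(name): a dict with "intrinsics" (3x3 intrinsics, pixels), "cam_to_world" (4x4, takes a point from camera to world coordinates). Camera axes: x right, y down, z forward; pixel columns grow to the right and rows downward; lengths in m; the calibration is good to about 2 mm. A picture is of the moment at which its call begins. get_calibration takes no time and is no camera call.
A pose or a line that the arm cannot do raises arm.Unreachable and nothing moves.
- arm.sign_off(): hands the job in, once; it reports no verdict.
Readings, each from a call of its own:
- arm.current_t(): time.
- arm.current_joint_positions(): joint angles.
- arm.current_dq(): joint speeds.
- arm.current_tau(): joint torques, N m.
- arm.current_ee_pos(): TCP position.
- arm.current_tool_rot(): TCP orientation.
- arm.current_force(): force on the tool from outside, world axes, zero at the start.
- arm.current_torque(): the same for the moment, N m.
- arm.current_width(): finger opening in m.
Only numpy, scipy, OpenCV 4.12 (cv2) and the standard library are available. Lean on these libraries where they do the work, as an engineer would, in place of code of your own. Each camera call takes 0.05 s, during which the arm holds its last target.

### The job

The wide bore in the clamped jar carrier still has a sharp edge: lift the capped white jar out of it and stand it upright in the drip tray. Take the deburring tool from its stand, set its blade lightly on the top edge of the wide bore at the side that faces the narrow bore, and run it slowly once right round that edge, clockwise seen from above, in steady contact, until you are back at the starting side. Put the tool back in its stand, hanging by its collar, and do not disturb the other bottles and containers or press hard.

Things in the scene. Friction and masses are not known exactly. Their poses are not given: they have to be found in the camera images.
- carrier: Fixed aluminium block 110 x 210 x 40 mm (x, y, z) on a plate 120 x 250 x 10 mm, at any yaw. Origin: plate's underside, centre. Block top 50 mm above the bench. Bores through the block (floor 10 mm above the bench): wide at y = -45 mm, narrow at y = +55 mm. Clamp dogs 30 mm wide, 63 mm high, hold the short ends (|y| 94 to 124 mm); the one at -y has an upright lever, 16 mm thick, to 125 mm high at y = -119 mm.
- wide_bore (a point): Centre of the wide bore's mouth (64 mm diameter, 40 mm deep), in the block's top, 50 mm above the bench. Axes as the carrier's: +y points at the narrow bore, 100 mm away; z up. Clockwise from the starting side goes +y, +x, -y, -x, +y. A good path keeps the tool's axis 22 mm from this centre, the cone then meeting the edge about 5 mm above the blade's tip.
- narrow_bore (a point): Centre of the narrow bore's mouth (44 mm diameter), in the block's top surface; the vial stands in it.
- jar: White plastic jar standing in the wide bore on the fixture plate: body 54 mm diameter and 66 mm high, shoulder to 75 mm, then a grey cap 40 mm diameter from 75 to 103 mm height, to grip by. About 0.2 kg. Origin: centre of its underside, z up.
- tray: Shallow steel drip tray, 250 x 130 mm outside (x, y), 22 mm high, walls and floor 4 mm thick, fixed, on the left or right of the bench. Origin: centre of its underside, z up. One amber bottle stands somewhere along it; there is room for the jar at one or both ends (jar 82 mm from the tray's centre along x).
- deburr_tool: Deburring tool, about 0.2 kg, hanging upright in its stand. Origin: centre of the underside of its steel collar (44 mm diameter, 6 mm thick), z up. Above it a square black handle, 24 x 24 mm, faces square to the tool's x and y, from 6 to 68 mm above the origin. Below it a 12 mm neck with the blade. The blade is round, so it works in any direction without turning the tool.
- blade_tip (a point): Middle of the blade's lower end, on the tool's axis, 30 mm below the tool's origin. The blade is a steel cone, 6 mm diameter at the tip, 34 mm diameter 10 mm higher, then straight for 3 mm. It is sprung along the axis: it slides up to 12 mm up into the collar, with 1.6 N at first and 0.4 N more per mm. Press it about half in.
- stand: Grey ring stand of the tool, fixed: tube of 66 mm outer and 40 mm inner diameter, 45 mm high, open at the top, with a thin 90 mm foot. Origin: centre of its underside. The tool's collar rests on its top and the blade hangs inside.
- stand_top (a point): Centre of the stand's top rim, 45 mm above the bench; where the tool's origin lies when it is put away.
- tray_bottle: Bystander: amber bottle, 44 mm diameter, 120 mm high, standing in the tray. Origin: centre of its underside.
- vial: Bystander: white vial with a black cap, 38 mm diameter, 85 mm high, standing in the narrow bore with its top 95 mm above the bench. Origin: centre of its underside.
- tall_bottle: Bystander: amber bottle, 52 mm diameter, 140 mm high, standing on the bench between the robot and the carrier. Origin: centre of its underside.
- canister: Bystander: plain steel canister, 50 mm diameter, 100 mm high, standing on the bench close beside the tool stand, on any side of it, 86 to 99 mm from the stand's centre. Origin: centre of its underside.
Mind the look-alikes: they are no part of the job. Leave any green or purple look-alike of the jar alone. Several things have the shape of the stand; the one meant has the colours described above.

How it is judged:
By the outcome, as a careful person would: the job done as asked, in the order asked, and still so for the second after the job is handed in, with the robot touching nothing.
It also fails if it takes over 72 s, if anything falls off the work surface, if the arm or the gripper's body presses on something with over 40 N, if the wrist force passes 120 N, or if a joint passes its speed limit or range.

## Working session

There is one attempt and no reset: what is moved stays moved. The work goes in short steps, each a Python script; the robot and the scene stay as the last script left them, time stands still between calls to the robot, and variables do not carry over. Pictures are saved under pics/ and viewed, and the job is handed in when it is done.

```bash
ls; mkdir -p pics
python3 - <<'E'
from rig import arm
import cv2,numpy as np
for n in("scene","top"):
    p=arm.snapshot(n); cv2.imwrite(f"pics/{n}0.png",p[:,:,::-1])
    c=arm.get_calibration(n); print(n,np.round(c["intrinsics"],1).tolist(),np.round(c["cam_to_world"],3).tolist())
print(arm.grip_depth,arm.current_t(),arm.current_width(),np.round(arm.current_tool_rot(),2).tolist())
E
```

```text
pics
scene [[408.7, 0.0, 252.9], [0.0, 408.7, 197.3], [0.0, 0.0, 1.0]] [[0.436, 0.566, -0.7, 1.343], [0.9, -0.256, 0.354, -0.368], [0.021, -0.784, -0.621, 0.76], [0.0, 0.0, 0.0, 1.0]]
top [[455.0, 0.0, 258.5], [0.0, 455.0, 196.3], [0.0, 0.0, 1.0]] [[-0.01, -0.994, 0.111, 0.44], [-1.0, 0.012, 0.016, -0.013], [-0.017, -0.111, -0.994, 1.344], [0.0, 0.0, 0.0, 1.0]]
0.0188 0.1 0.09115918914674671 [[-0.96, 0.29, -0.0], [0.29, 0.96, -0.0], [0.0, -0.0, -1.0]]
```

View pics/scene0.png

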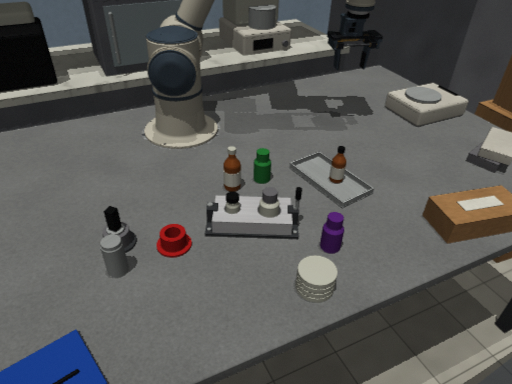

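View pics/top0.png

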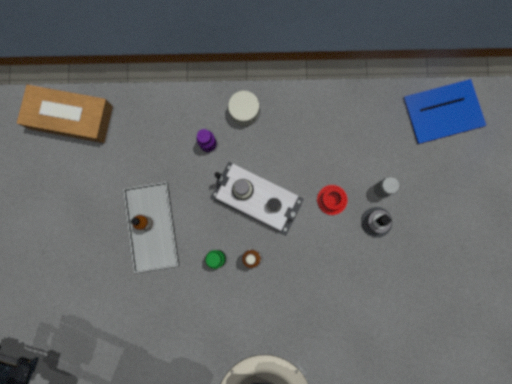

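The scene view shows the stand with the black handle at about (118,228) and the canister in front of it at (114,257). The jar is at (270,205), the tray at (330,178), and the green and purple look-alikes at (262,166) and (333,232). The top view shows the tray at (152,228), the jar at (243,188), the vial at (273,205), the tool at (380,221) and the canister at (388,186). I'll enlarge both.

Run:
```python
import cv2,numpy as np
t=cv2.imread("pics/top0.png"); s=cv2.imread("pics/scene0.png")
a=cv2.resize(t[150:250,200:310],None,fx=5,fy=5,interpolation=cv2.INTER_CUBIC)
b=cv2.resize(t[165:245,350:410],None,fx=6.25,fy=6.25,interpolation=cv2.INTER_CUBIC)[:500,:240+135]
cv2.imwrite("pics/a.png",a);cv2.imwrite("pics/b.png",b)
cv2.imwrite("pics/c.png",cv2.resize(t[170:280,110:190],None,fx=5,fy=5,interpolation=cv2.INTER_CUBIC))
cv2.imwrite("pics/d.png",cv2.resize(s[175:285,85:310],None,fx=3.5,fy=3.5,interpolation=cv2.INTER_CUBIC))
```

```text
(no output)
```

View pics/a.png

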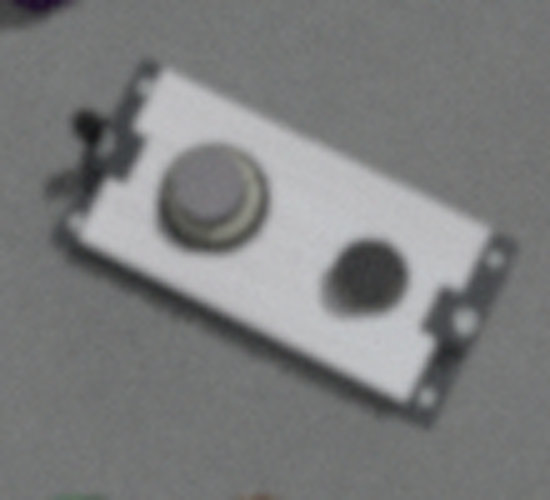

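View pics/b.png

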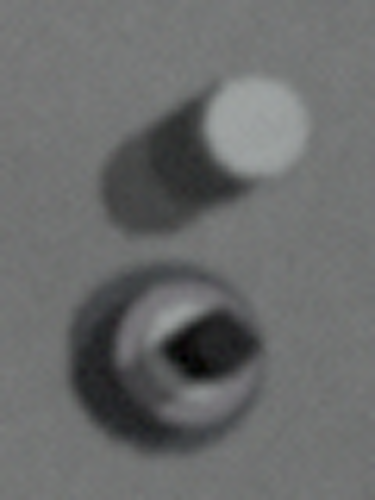

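View pics/c.png

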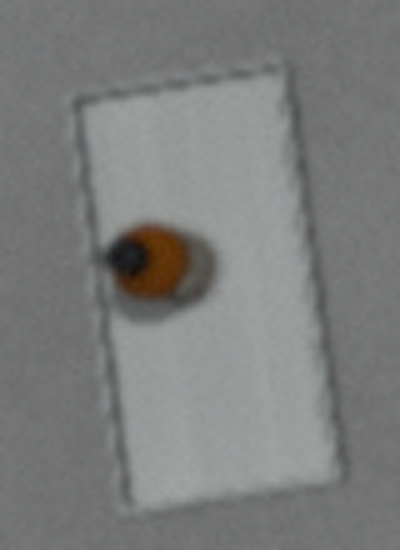

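View pics/d.png

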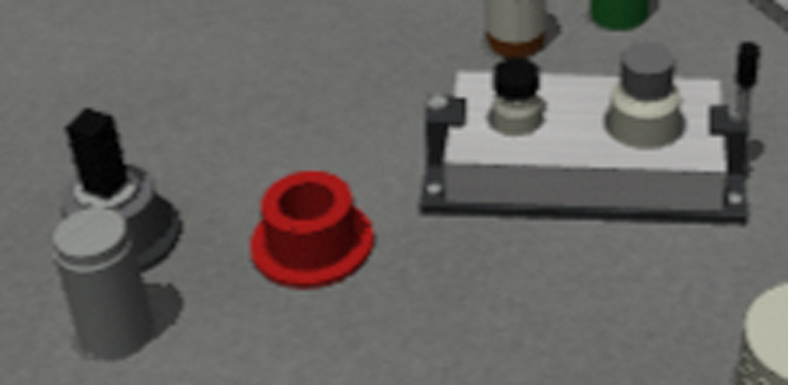

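```bash
cat > vis.py <<'E'
import cv2,numpy as np
from rig import arm
CAL={n:arm.get_calibration(n) for n in("scene","top")}
def ray(n,px,z):
    px=np.atleast_2d(np.asarray(px,float)); c=CAL[n]; T=np.array(c["cam_to_world"]);K=np.array(c["intrinsics"])
    d=np.c_[px,np.ones(len(px))]@np.linalg.inv(K).T@T[:3,:3].T; o=T[:3,3]
    s=(z-o[2])/d[:,2]; return (o+d*s[:,None])[:,:2]
def proj(n,P):
    P=np.atleast_2d(P); c=CAL[n];T=np.linalg.inv(np.array(c["cam_to_world"]));K=np.array(c["intrinsics"])
    q=(P@T[:3,:3].T+T[:3,3])@K.T; return q[:,:2]/q[:,2:]
def big(m,roi=None):
    m=m.astype(np.uint8)
    if roi: z=np.zeros_like(m);x0,y0,x1,y1=roi;z[y0:y1,x0:x1]=m[y0:y1,x0:x1];m=z
    cs,_=cv2.findContours(m,cv2.RETR_EXTERNAL,cv2.CHAIN_APPROX_NONE)
    return max(cs,key=cv2.contourArea)
def mrect(n,c,z):
    w=ray(n,c[:,0,:],z); (cx,cy),(a,b),th=cv2.minAreaRect((w*1000).astype(np.float32))
    return np.array([cx,cy])/1000,a,b,th
E
python3 - <<'E'
from vis import *
t=cv2.imread("pics/top0.png");s=cv2.imread("pics/scene0.png");g=cv2.cvtColor(t,cv2.COLOR_BGR2GRAY);gs=cv2.cvtColor(s,cv2.COLOR_BGR2GRAY)
print("levels",g[200,255],g[250,155],g[220,300],g[221,383],g[215,378],g[229,378],g[185,390])
for th in(130,150,165): print("block",th,mrect("top",big(g>th,(205,155,310,240)),.05))
hsv=cv2.cvtColor(t,cv2.COLOR_BGR2HSV)
m=(g>115)
print("tray",[mrect("top",big(g>k,(115,175,185,280)),.022) for k in(115,125)])
def circ(n,m,roi,z):
    c=big(m,roi); w=ray(n,c[:,0,:],z).astype(np.float32)*1000
    e=cv2.fitEllipse(w); return np.round(e[0],1),np.round(e[1],1),cv2.minEnclosingCircle(w)
print("canister top",circ("top",g>135,(375,172,402,200),.1))
c=big(g<40,(372,208,396,232));print("handle px",cv2.boundingRect(c),mrect("top",c,.113))
print("expected spots")
for name,px,z in(("jarcap",(200+209/5,150+183/5),.113),("vialcap",(200+368/5,150+276/5),.095)):print(name,ray("top",px,z))
# saturation masks
bt=(hsv[...,1]>120)
for nm,roi in(("traybot",(120,205,160,240)),("tallbot",(235,245,265,272)),("green",(200,245,230,272)),("purple",(190,122,222,156)),("red",(312,180,352,220))):
    c=big(bt,roi);print(nm,cv2.boundingRect(c),ray("top",c[:,0].mean(0),.06))
np.set_printoptions(linewidth=250)
print(g[204:240,360:398:1])
E
```

```text
levels 190 149 121 35 154 105 155
block 130 (array([0.58861823, 0.01628487]), 216.5395965576172, 113.15552520751953, 62.820980072021484)
block 150 (array([0.58706976, 0.01471841]), 209.80274963378906, 109.28075408935547, 62.817298889160156)
block 165 (array([0.58616467, 0.01388525]), 206.69683837890625, 106.44935607910156, 62.97941970825195)
tray [(array([0.52078967, 0.3442359 ]), 294.5693664550781, 160.2470703125, 8.4031400680542), (array([0.50018497, 0.32132205]), 240.20713806152344, 119.21383666992188, 8.642755508422852)]
canister top (array([ 608.1, -356.4]), array([40.6, 41.2]), ((608.31201171875, -356.1018981933594), 21.680221557617188))
handle px (377, 216, 13, 9) (array([ 0.50950473, -0.3271651 ]), 22.47704315185547, 28.916400909423828, 43.66895294189453)
expected spots
jarcap [[0.60545471 0.05225068]]
vialcap [[ 0.55514471 -0.03416169]]
traybot (134, 216, 14, 13) [[0.51465131 0.34321849]]
tallbot (243, 250, 17, 18) [[0.40893322 0.03091749]]
green (206, 251, 19, 18) [[0.40924196 0.13182187]]
purple (197, 130, 19, 22) [[0.74931667 0.15820168]]
red (317, 185, 31, 30) [[ 0.57312928 -0.19968308]]
[[112 112 112 ... 114 116 115]
 [112 113 111 ... 115 111 114]
 [112 111 112 ... 116 109 113]
 ...
 [115 113 115 ... 114 114 112]
 [114 114 113 ... 111 112 113]
 [116 113 113 ... 112 114 116]]
```

Run:
```python
from vis import *
t=cv2.imread("pics/top0.png");s=cv2.imread("pics/scene0.png")
def st(im,x0,y0,x1,y1,f,gain): return cv2.resize(np.clip(im[y0:y1,x0:x1].astype(float)*gain,0,255).astype(np.uint8),None,fx=f,fy=f,interpolation=cv2.INTER_NEAREST)
A=st(t,358,200,400,242,9,1.0);B=st(t,358,200,400,242,9,4.0)
cv2.imwrite("pics/e.png",np.hstack([A,B]))
A=st(s,95,195,140,255,8,1.);B=st(s,95,195,140,255,8,4.0)
cv2.imwrite("pics/f.png",np.hstack([A,B]))
```

```text
(no output)
```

View pics/e.png

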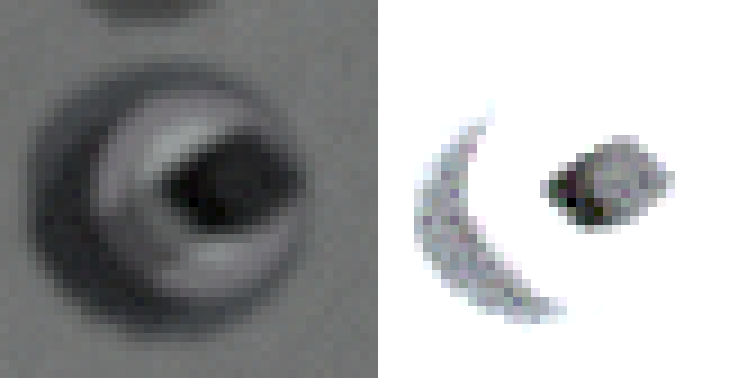

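View pics/f.png

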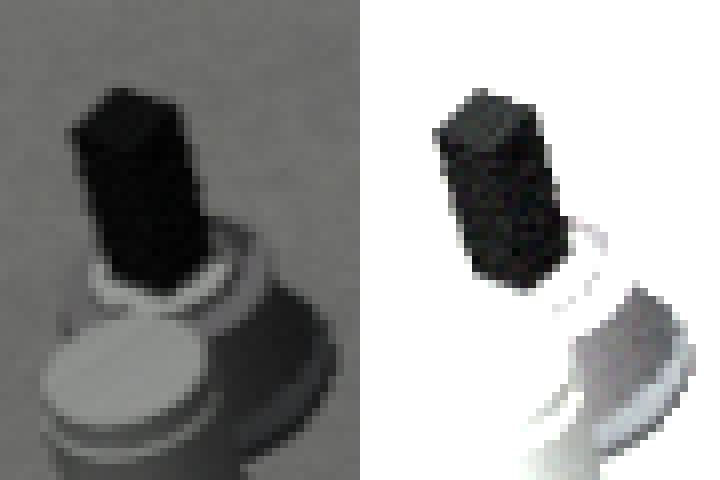

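Run:
```python
from vis import *
np.set_printoptions(precision=4,suppress=True)
px=np.array([(110.25,206),(117.1,208.1),(112.75,214),(104.5,211.6)])
w=ray("scene",px,.113);print(w,w.mean(0));d=np.roll(w,-1,0)-w;print(np.hypot(*d.T),np.degrees(np.arctan2(d[:,1],d[:,0])))
t=cv2.imread("pics/top0.png");g=cv2.cvtColor(t,cv2.COLOR_BGR2GRAY);gb=cv2.GaussianBlur(g,(3,3),0)
roi=g[212:230,372:396]
print(g[213:229,374:394])
# collar & stand circle candidates: where would they project
x=np.array([(385.1,215.1),(390.7,220),(385.5,225),(380,219)])
w=ray("top",x,.113);print(w,w.mean(0));d=np.roll(w,-1,0)-w;print(np.hypot(*d.T),np.degrees(np.arctan2(d[:,1],d[:,0])))
# whole foot+shadow; rim: bright ring px in top crop b
# rim center from e.png: left 92/9,right 305/9; top 80/9,bottom 310/9
print("rim",ray("top",[(358+200/9,200+193/9)],.045), proj("top",[(.51,-.325,.045),(.51,-.292,.045),(.51,-.358,.045),(.543,-.325,.045),(.477,-.325,.045)]))
```

```text
[[ 0.501  -0.3337]
 [ 0.5159 -0.3202]
 [ 0.5338 -0.3341]
 [ 0.5167 -0.3503]] [ 0.5169 -0.3346]
[0.0202 0.0226 0.0236 0.0228] [  42.138   -37.6814 -136.5436  133.6669]
[[118 120 120 129 133 138 135 128 123 114 106  98  96 100  94  99 109 118
  118 114]
 [118 128 136 141 150 153 146 135 118  97  81  74  77  90  93  97 104 114
  116 116]
 [125 141 152 153 154 144 128 105  81  61  48  48  53  71  84  91  96 110
  114 118]
 [131 148 155 151 136 112  86  63  41  34  36  35  40  53  67  76  92 103
  113 113]
 [135 145 145 129 101  70  39  26  28  32  35  34  36  35  49  63  79  94
  106 115]
 [140 136 111  86  53  34  19  25  31  34  37  36  35  37  40  51  68  86
  105 111]
 [124 108  72  46  26  12  18  27  36  37  38  37  35  29  36  40  48  75
   98 113]
 [104  79  47  22  11  10  19  23  33  33  32  33  37  28  35  37  53  68
  100 114]
 [ 89  74  46  21  16  10  18  18  32  35  37  30  36  38  38  45  60  80
   95 112]
 [ 88  83  66  35  22   0  14   9  18  28  30  38  36  40  47  61  78  93
  101 108]
 [ 88  90  81  63  44  27  14  11   8  26  27  32  38  48  66  84  96  97
  103 112]
 [ 85  95  89  81  61  39  17  10  14  21  33  40  53  68  88 102 103  98
  105 111]
 [ 76  88  92  92  81  65  53  42  49  51  59  73  85  93 103 112 102  97
  101 113]
 [ 74  83  89  92  92  90  89  94  95  98 100 101 111 114 116 106 100  97
  107 114]
 [ 70  74  79  89 102 113 122 128 135 129 127 122 117 118 113 104  89  95
  105 110]
 [ 70  70  72  84 102 118 132 137 137 133 125 121 116 111 104  92  89  99
  108 111]]
[[ 0.5233 -0.334 ]
 [ 0.5099 -0.3485]
 [ 0.4966 -0.334 ]
 [ 0.5129 -0.3199]] [ 0.5107 -0.3341]
[0.0197 0.0197 0.0216 0.0175] [-132.7374  132.5704   40.8467  -53.6629]
rim [[ 0.51   -0.3372]] [[375.9005 221.4871]
 [364.2482 221.6102]
 [387.5625 221.364 ]
 [375.4565 209.9105]
 [376.3471 233.1297]]
```

Run:
```python
from vis import *
np.set_printoptions(precision=4,suppress=True)
def L(n,px):
    a=ray(n,px,0.)[0];b=ray(n,px,.2)[0];a=np.r_[a,0];b=np.r_[b,.2];return a,(b-a)/np.linalg.norm(b-a)
def tri(p,q):
    A=np.zeros((3,3));v=np.zeros(3);ls=[L("scene",p),L("top",q)]
    for o,d in ls:
        P=np.eye(3)-np.outer(d,d);A+=P;v+=P@o
    x=np.linalg.solve(A,v);return x,[np.linalg.norm((np.eye(3)-np.outer(d,d))@(x-o)) for o,d in ls]
print("handle",tri(px:=px if 0 else (111.15,210.0),(384.9,219.3)))
# canister: top disc center scene (f.png (125,370)/8+..)
print("can",tri((95+128/8,195+370/8),(388.6,186)), ray("scene",[(95+128/8,195+370/8)],.1))
# handle base front corner
print("basecorner", ray("scene",[(95+165/8,195+290/8)],.051))
t=cv2.imread("pics/top0.png");g=cv2.cvtColor(t,cv2.COLOR_BGR2GRAY)
# jar cap / vial cap / block corner consistency in scene view
s=cv2.imread("pics/scene0.png")
d=lambda x,y:(85+x/3.5,175+y/3.5)
print("jarcap scene",ray("scene",[d(647,56)],.113),"vial",ray("scene",[d(517,74)],.095))
print("block corners scene",ray("scene",[d(458,72),d(722,80),d(727,166),d(443,163)],.05),ray("scene",[d(458,72),d(722,80),d(727,166),d(443,163)],.05).mean(0))
```

```text
handle (array([ 0.5122, -0.3343,  0.1089]), [np.float64(0.0001911450399099903), np.float64(0.00019114503991007548)])
can (array([ 0.6046, -0.3536,  0.0932]), [np.float64(0.0015839996854594858), np.float64(0.0015839996854594034)]) [[ 0.6114 -0.3553]]
basecorner [[ 0.5259 -0.3372]]
jarcap scene [[0.6088 0.0519]] vial [[ 0.5678 -0.0357]]
block corners scene [[ 0.4935 -0.0552]
 [ 0.5899  0.1329]
 [ 0.6808  0.0846]
 [ 0.5903 -0.1058]] [0.5887 0.0141]
```

```bash
cat > hlp.py <<'E'
import numpy as np
from rig import arm
from vis import *
np.set_printoptions(precision=4,suppress=True)
def Rj(deg):
    """tool down, jaw axis at heading deg (mod 180), the half turn nearer mid-range of joint 6"""
    out=[]
    for a in(deg,deg+180):
        y=np.array([np.cos(np.radians(a)),np.sin(np.radians(a)),0]);z=np.array([0,0,-1.]);out.append(np.c_[np.cross(y,z),y,z])
    return out
def best(p,deg,ref=None):
    c=[]
    for R in Rj(deg):
        q=arm.solve_ik(p,R)
        if q is not None: c.append((abs(q[5]),R,q))
    c.sort(key=lambda t:t[0]);return c[0][1],np.array(c[0][2])
def st(tag=""): print(tag,"t%.2f"%arm.current_t(),np.array(arm.current_ee_pos()),"w%.4f"%arm.current_width(),"F",np.round(arm.current_force(),1))
def shot(n,f):
    p=arm.snapshot(n)[:,:,::-1].copy();cv2.imwrite(f"pics/{f}.png",p);return p
E
python3 - <<'E'
from hlp import *
st()
R,q=best([.6055,.0521,.2],152.8);print(q)
arm.move_to([.6055,.0521,.17],R);st("above")
arm.grip(.06);st("open")
arm.move_l([.6055,.0521,.0885],feed=.12);st("down")
arm.grip(.0);st("gripped")
E
```

```text
t0.10 [0.1797 0.5983 0.2134] w0.0912 F [-0.2 -0.4  0.5]
[-0.7101 27.6401 80.6591 -0.     71.7009 26.4899]
above t2.57 [0.6054 0.0529 0.1701] w0.0912 F [-0.3 -0.7 -0.2]
open t3.22 [0.6055 0.0521 0.17  ] w0.0599 F [-0.8  1.1 -0.3]
down t4.04 [0.6059 0.0521 0.0891] w0.0597 F [ 0.6 -0.5 -0.1]
gripped t4.49 [0.6057 0.0521 0.0889] w0.0394 F [-1.4  0.8  5.8]
```

Run:
```python
from hlp import *
arm.move_l([.6055,.0521,.21],feed=.15);st("lift")
J=[.4192,.309]
R,q=best([*J,.21],98.6);arm.move_to([*J,.21],R);st("over")
shot("top","t1");shot("scene","s1")
```

```text
lift t5.45 [0.6049 0.0521 0.209 ] w0.0391 F [-1.2  0.6 -2.9]
over t6.98 [0.4196 0.3087 0.2098] w0.0394 F [ 0.1  0.1 -2. ]
```

View pics/t1.png

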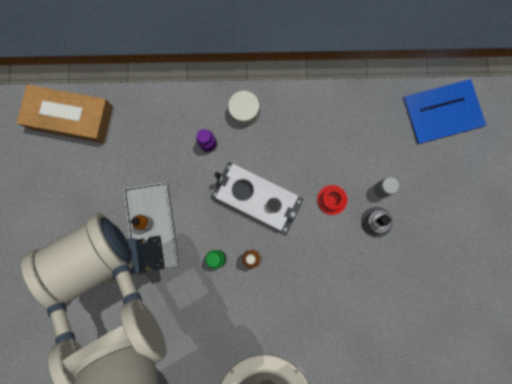

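View pics/s1.png

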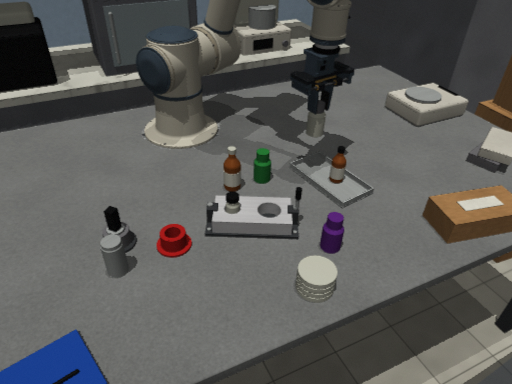

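The jar hangs upright in the gripper over the near end of the tray, at about (318,122) in the scene view. The bottle stays clear, and the empty bore shows at (243,188) in the top view. I'll place the jar.

Run:
```python
from hlp import *
J=[.4192,.309]
arm.move_l([*J,.095],feed=.15);st("d1")
z=.0845
arm.move_l([*J,z],feed=.03);st("d2")
while np.array(arm.current_force())[2]<2 and z>.081:
    z-=.0008; arm.move_l([*J,z],feed=.02);st("d3")
arm.grip(.06);st("rel")
arm.move_l([*J,.2],feed=.2);st("up")
g=cv2.cvtColor(cv2.imread("pics/t1.png"),cv2.COLOR_BGR2GRAY)
for th in(110,120,130):
    m=(g<th).astype(np.uint8);roi=np.zeros_like(m);roi[172:206,228:258]=m[172:206,228:258]
    c=big(roi);w=(ray("top",c[:,0,:],.05)*1000).astype(np.float32);print("bore",cv2.fitEllipse(w))
    c=big(g<th,(262,194,284,216))
for th in(140,150):print("block",mrect("top",big(g>th,(205,155,310,240)),.05))
```

```text
d1 t8.00 [0.4197 0.3092 0.0956] w0.0394 F [ 0.1  0.1 -1.8]
d2 t8.50 [0.4191 0.309  0.0844] w0.0396 F [-0.3 -0.  -2.7]
d3 t8.75 [0.4192 0.309  0.0837] w0.0394 F [ 0.2  0.7 -2.1]
d3 t9.00 [0.4193 0.309  0.083 ] w0.0393 F [0.6 0.2 0.4]
d3 t9.25 [0.4196 0.309  0.0828] w0.0394 F [-0.8 -3.8 13.8]
rel t9.77 [0.4192 0.309  0.082 ] w0.0598 F [-0.1 -0.5  0. ]
up t10.51 [0.4187 0.3087 0.1991] w0.0602 F [-0.2  0.2  0.5]
bore ((605.94873046875, 54.38274383544922), (56.70825958251953, 57.988590240478516), 172.20249938964844)
bore ((606.2383422851562, 54.38161849975586), (58.36948013305664, 59.22049331665039), 23.270668029785156)
bore ((605.94091796875, 54.1306266784668), (60.117515563964844, 60.692771911621094), 30.950178146362305)
block (array([0.5874, 0.0155]), 213.6172332763672, 112.37423706054688, 62.5992546081543)
block (array([0.5877, 0.0151]), 213.62957763671875, 110.02660369873047, 62.81732940673828)
```

Run:
```python
from hlp import *
T=[.5112,-.3355]
for d in(44,134): print(d,best([*T,.2],d)[1])
R,q=best([*T,.2],44);R2,q2=best([*T,.2],134)
q0=np.array(arm.current_joint_positions());print(q0)
arm.move_to([*T,.2],R);st("over")
shot("scene","s2");shot("top","t2")
```

```text
44 [-38.8704  27.9361  80.1123  -0.      71.9516 -82.8704]
134 [-38.8704  27.9361  80.1123  -0.      71.9516   7.1296]
[ 29.8221  20.8683  92.8312   0.0002  66.364  -68.7763]
over t12.82 [ 0.5116 -0.3347  0.2   ] w0.0597 F [ 0.5 -0.5 -1. ]
```

View pics/s2.png

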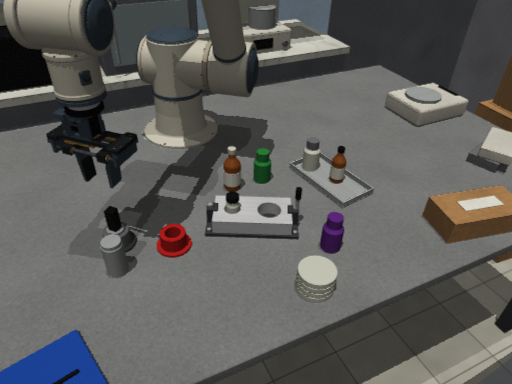

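View pics/t2.png

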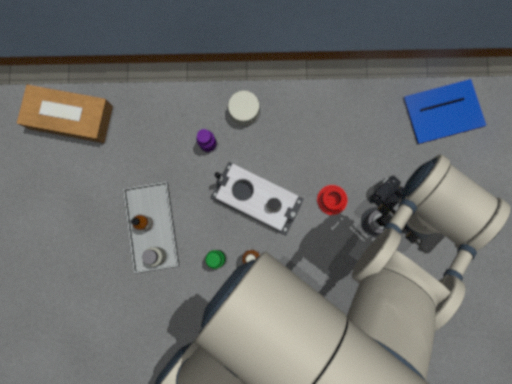

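The jar stands upright in the tray at (312,155) in the scene view, and the gripper is above the tool handle. I'll pick up the tool.

```bash
python3 - <<'E'
from hlp import *
T=[.5112,-.3355]
arm.move_l([*T,.13],feed=.15);arm.move_l([*T,.075],feed=.08);st("down")
arm.grip(.0);st("grip")
shot("scene","s3")
arm.move_l([*T,.16],feed=.12);st("lift")
shot("scene","s4")
print(np.round(arm.current_torque(),3))
E
python3 - <<'E'
import cv2,numpy as np
a=[cv2.resize(cv2.imread(f"pics/{f}.png")[110:290,50:180],None,fx=3,fy=3,interpolation=cv2.INTER_CUBIC) for f in("s3","s4")]
cv2.imwrite("pics/g.png",np.hstack(a))
E
```

```text
down t14.38 [ 0.5115 -0.3357  0.0754] w0.0599 F [-0.  -0.4  0.5]
grip t15.02 [ 0.5112 -0.3355  0.0751] w0.0242 F [-0.1  0.7  1.4]
lift t15.93 [ 0.5108 -0.3352  0.1593] w0.0241 F [ 0.4 -0.1 -1.6]
[-0.048 -0.04  -0.056]
```

View pics/g.png

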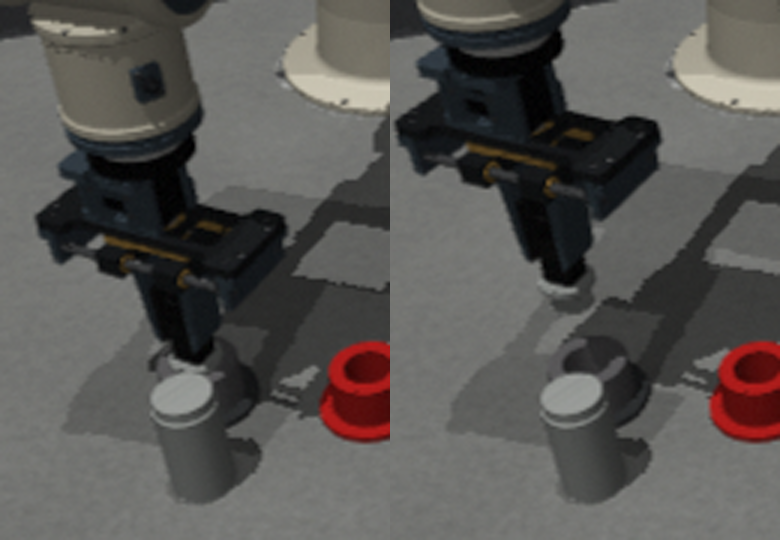

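Run:
```python
from hlp import *
C=np.array([.6065,.0547]);u=np.array([-.457,-.889])
T=[.5112,-.3355]
arm.move_l([*T,.19],feed=.15)
p=C+.022*u
R,q=best([*p,.19],152.8);arm.move_to([*p,.19],R);st("hover")
arm.move_l([*p,.13],feed=.12);st("low");print(np.round(arm.current_force(),2))
shot("scene","s5");t=shot("top","t5")
s=cv2.imread("pics/s5.png")
cv2.imwrite("pics/h.png",cv2.resize(s[100:250,190:320],None,fx=4.5,fy=4,interpolation=cv2.INTER_CUBIC))
cv2.imwrite("pics/i.png",cv2.resize(t[150:260,200:420],None,fx=3.5,fy=3.5,interpolation=cv2.INTER_CUBIC))
```

```text
hover t18.03 [0.5964 0.0346 0.1897] w0.0236 F [-0.7 -0.3 -2.6]
low t18.68 [0.5968 0.0349 0.1305] w0.0240 F [ 0.2  0.2 -1.3]
[ 0.21  0.22 -1.31]
```

View pics/h.png

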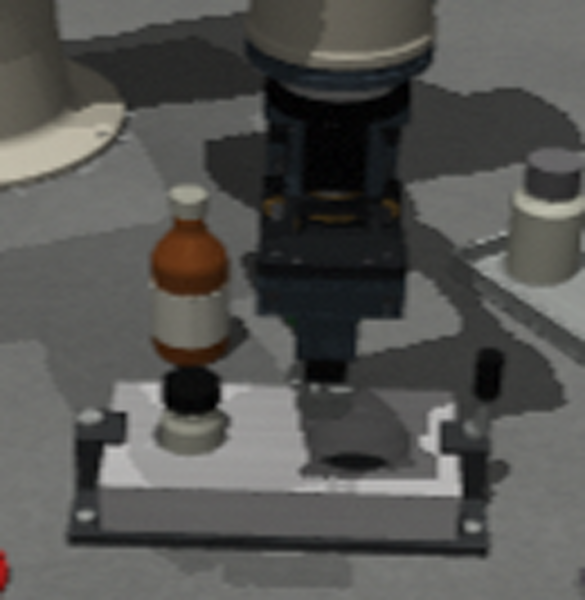

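View pics/i.png

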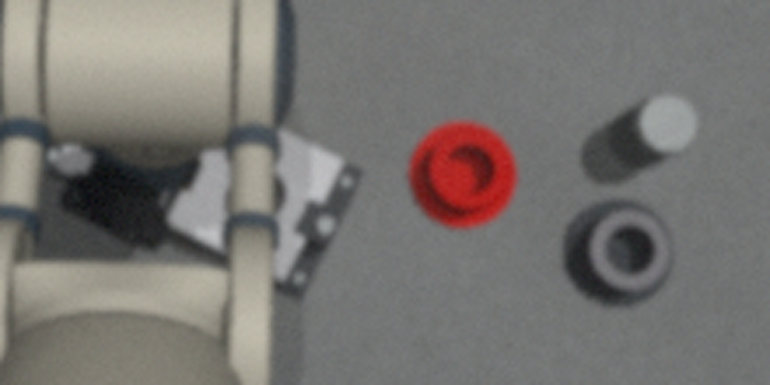

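Run:
```python
from vis import *
s=cv2.imread("pics/s5.png")
cv2.imwrite("pics/j.png",cv2.resize(np.clip(s[160:220,240:290].astype(float)*1.6,0,255).astype(np.uint8),None,fx=10,fy=10,interpolation=cv2.INTER_NEAREST))
p=(.5965,.0347)
for dz,r in((.0,16),(-.03,22),(-.024,22),(-.06,3),(-.05,17)):
    print(dz,proj("scene",[[*p,.1302+dz]]))
t=cv2.imread("pics/t5.png");cv2.imwrite("pics/k.png",cv2.resize(t[195:245,350:405],None,fx=10,fy=10,interpolation=cv2.INTER_NEAREST))
```

```text
0.0 [[262.05624865 184.75031694]]
-0.03 [[261.65755552 193.91478395]]
-0.024 [[261.73618338 192.10742306]]
-0.06 [[261.27246287 202.76662683]]
-0.05 [[261.39935913 199.84975546]]
```

View pics/j.png

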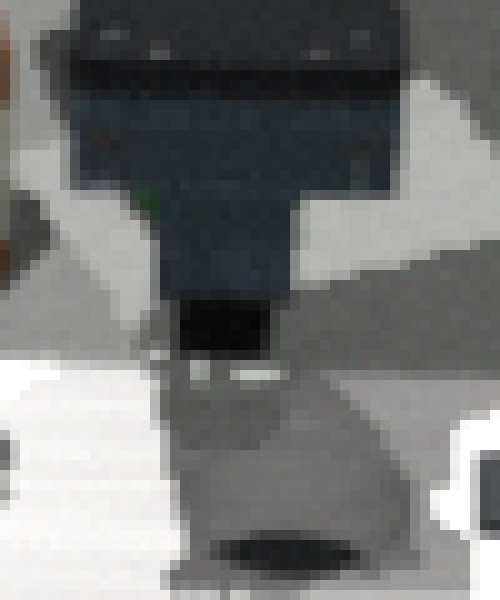

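View pics/k.png

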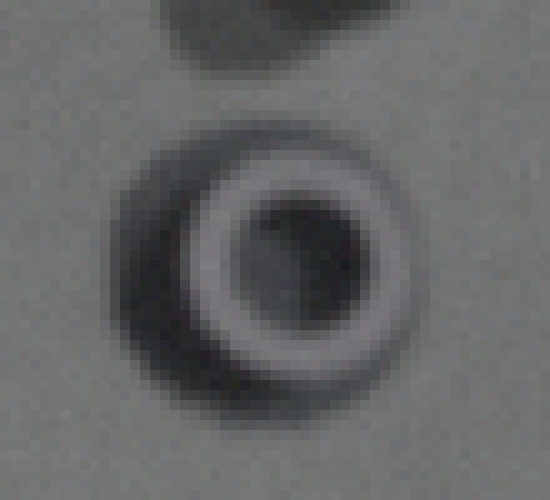

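The handle is centred in the fingers to within about 0.6 mm (columns 262.4 and 262.65). The empty stand's rim is at about (379.3,220.9) in the top view, which matches where I gripped the tool. Next I'll set the blade down.

Run:
```python
from hlp import *
print("stand",ray("top",[(379.3,220.9)],.045))
C=np.array([.6065,.0547]);u=np.array([-.457,-.889])
p=C+.022*u
def F(n=6):
    v=[]
    for _ in range(n): v.append(np.array(arm.current_force()));arm.sleep(.02)
    return np.round(np.mean(v,0),2)
print("free",F(10))
arm.move_l([*p,.108],feed=.08);print(.108,F())
for z in(.103,.099): 
    arm.move_l([*p,z],feed=.015);print(z,F(),arm.current_ee_pos())
st()
```

```text
stand [[ 0.5116 -0.3347]]
free [ 0.19  0.06 -1.76]
0.108 [-0.01 -0.   -1.85]
0.103 [0.71 0.5  0.13] [0.5966 0.0351 0.1032]
0.099 [1.49 1.02 1.81] [0.5966 0.0352 0.0991]
 t20.57 [0.5966 0.0352 0.0991] w0.0239 F [ 1.1 -0.7  1.8]
```

```bash
cat > lap.py <<'E'
from hlp import *
C=np.array([.6065,.0547]);uy=np.array([-.457,-.889]);ux=np.array([-.889,.457])
def pt(a): a=np.radians(a);return C+.022*(np.cos(a)*uy+np.sin(a)*ux)
def F(n=2):
    v=[]
    for _ in range(n): v.append(np.array(arm.current_force()));arm.sleep(.01)
    return np.mean(v,0)
E
python3 - <<'E'
from lap import *
arm.move_l([*pt(0),.0982],feed=.01)
f0=np.array([.19,.06,-1.76])
for i,a in enumerate(np.arange(8,97,8)):
    arm.move_l([*pt(a),.0982],feed=.0062)
    f=F()-f0;e=np.array(arm.current_ee_pos());d=e[:2]-C;r=d/np.linalg.norm(d)
    print(a,"t%.2f"%arm.current_t(),"R%.1f"%(1e3*np.linalg.norm(d)),"z%.1f"%(e[2]*1e3),"Fz%.2f Frad%.2f Ftan%.2f"%(f[2],f[:2]@r,f[0]*-r[1]+f[1]*r[0]))
    if f[2]>9 or f[2]<1.2: print("STOP");break
E
```

```text
8 t21.48 R21.9 z98.2 Fz3.35 Frad-3.41 Ftan1.76
16 t22.14 R22.1 z98.2 Fz3.60 Frad-2.54 Ftan1.79
24 t22.80 R22.0 z98.2 Fz3.55 Frad-2.72 Ftan1.83
32 t23.46 R22.0 z98.2 Fz3.53 Frad-2.89 Ftan1.96
40 t24.12 R22.0 z98.2 Fz3.61 Frad-2.76 Ftan1.35
48 t24.77 R22.0 z98.2 Fz4.00 Frad-2.76 Ftan1.28
56 t25.43 R22.0 z98.2 Fz3.94 Frad-2.89 Ftan1.77
64 t26.09 R22.0 z98.2 Fz4.01 Frad-2.47 Ftan1.50
72 t26.75 R22.0 z98.2 Fz4.14 Frad-2.84 Ftan1.76
80 t27.41 R22.0 z98.2 Fz3.72 Frad-2.18 Ftan1.97
88 t28.07 R22.0 z98.2 Fz3.08 Frad-2.85 Ftan1.98
96 t28.73 R22.0 z98.2 Fz4.47 Frad-2.84 Ftan2.14
```

Run:
```python
from lap import *
f0=np.array([.19,.06,-1.76])
for i,a in enumerate(np.arange(104,377,8)):
    arm.move_l([*pt(a),.0982],feed=.0066)
    f=F(1)-f0;e=np.array(arm.current_ee_pos());d=e[:2]-C;r=d/np.linalg.norm(d)
    if i%2==0 or f[2]>6.5 or f[2]<2.2: print(a,"t%.2f"%arm.current_t(),"z%.1f"%(e[2]*1e3),"Fz%.2f Frad%.2f Ftan%.2f"%(f[2],f[:2]@r,f[0]*-r[1]+f[1]*r[0]))
    if f[2]>10 or f[2]<.6: print("STOP");break
st()
```

```text
104 t29.35 z98.2 Fz3.91 Frad-2.69 Ftan1.41
120 t30.60 z98.2 Fz5.01 Frad-2.90 Ftan2.42
136 t31.85 z98.2 Fz3.57 Frad-3.70 Ftan3.40
152 t33.10 z98.2 Fz3.68 Frad-4.24 Ftan2.45
168 t34.35 z98.2 Fz4.74 Frad-3.77 Ftan2.63
184 t35.60 z98.2 Fz6.01 Frad-3.61 Ftan2.39
200 t36.85 z98.2 Fz3.97 Frad-3.85 Ftan2.86
216 t38.10 z98.2 Fz4.70 Frad-3.95 Ftan1.61
232 t39.35 z98.2 Fz4.67 Frad-3.86 Ftan2.83
248 t40.60 z98.2 Fz4.26 Frad-3.66 Ftan2.69
264 t41.85 z98.2 Fz4.12 Frad-3.28 Ftan3.12
280 t43.10 z98.2 Fz4.87 Frad-3.67 Ftan1.71
296 t44.35 z98.2 Fz3.92 Frad-3.22 Ftan2.27
312 t45.60 z98.2 Fz4.48 Frad-2.34 Ftan0.26
328 t46.85 z98.2 Fz3.74 Frad-2.26 Ftan2.15
344 t48.10 z98.2 Fz4.63 Frad-2.95 Ftan0.64
360 t49.35 z98.2 Fz4.07 Frad-2.80 Ftan0.83
376 t50.60 z98.2 Fz2.59 Frad-3.23 Ftan1.53
 t50.60 [0.5914 0.0387 0.0982] w0.0238 F [3.5 0.7 1.7]
```

Run:
```python
from lap import *
T=[.5112,-.3355]
p=pt(376)
arm.move_l([*p,.19],feed=.15)
R,q=best([*T,.2],44);arm.move_to([*T,.19],R);st("hover")
arm.move_l([*T,.125],feed=.15);st("low")
s=shot("scene","s6")
cv2.imwrite("pics/l.png",cv2.resize(s[130:290,50:180],None,fx=4,fy=3.7,interpolation=cv2.INTER_CUBIC))
```

```text
hover t53.08 [ 0.5113 -0.3349  0.1897] w0.0242 F [ 1.5  0.6 -1.9]
low t53.66 [ 0.5116 -0.3355  0.1255] w0.0241 F [-0.3 -0.8 -1.6]
```

View pics/l.png

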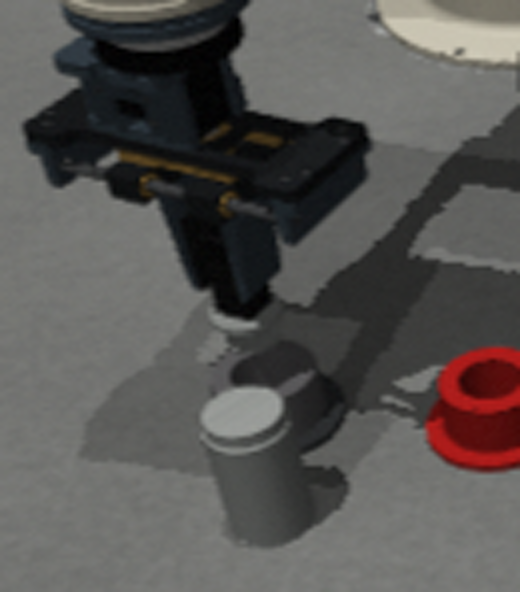

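The tool is upright above the stand, so I'll lower it while watching the force.

Run:
```python
from lap import *
T=[.5112,-.3355]
z=None
for z,fd in((.105,.08),(.088,.04),(.080,.03),(.077,.02),(.0758,.015),(.0751,.01)):
    arm.move_l([*T,z],feed=fd);f=F(3);print(z,"t%.2f"%arm.current_t(),np.round(f,2))
    if f[2]>1.5 and z>.0765 : print("early contact");break
    if f[2]>3: break
else:
    arm.grip(.045);st("rel")
    arm.move_l([*T,.2],feed=.2);st("up")
    shot("scene","s7");s=cv2.imread("pics/s7.png")
    cv2.imwrite("pics/m.png",cv2.resize(s[130:290,50:180],None,fx=4,fy=3.7,interpolation=cv2.INTER_CUBIC))
```

```text
0.105 t54.13 [ 0.7  -0.08 -2.24]
0.088 t54.73 [ 0.07 -0.02 -1.99]
0.08 t55.17 [-0.05 -0.35 -0.99]
0.077 t55.50 [ 0.12  0.19 -1.23]
0.0758 t55.77 [ 0.07 -0.02 -1.96]
0.0751 t56.05 [-0.12 -0.06 -1.79]
rel t56.58 [ 0.5112 -0.3355  0.0751] w0.0446 F [ 0.4 -0.8 -0.8]
up t57.35 [ 0.5107 -0.3351  0.1989] w0.0453 F [ 0.3  0.2 -0.5]
```

```bash
python3 -c "
import cv2;s=cv2.imread('pics/s7.png');cv2.imwrite('pics/n.png',cv2.resize(s,(800,600),interpolation=cv2.INTER_CUBIC))"
```

```text
(no output)
```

View pics/m.png

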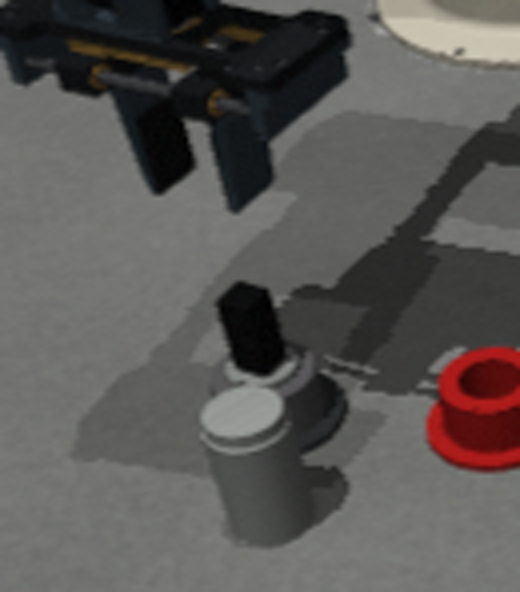

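View pics/n.png

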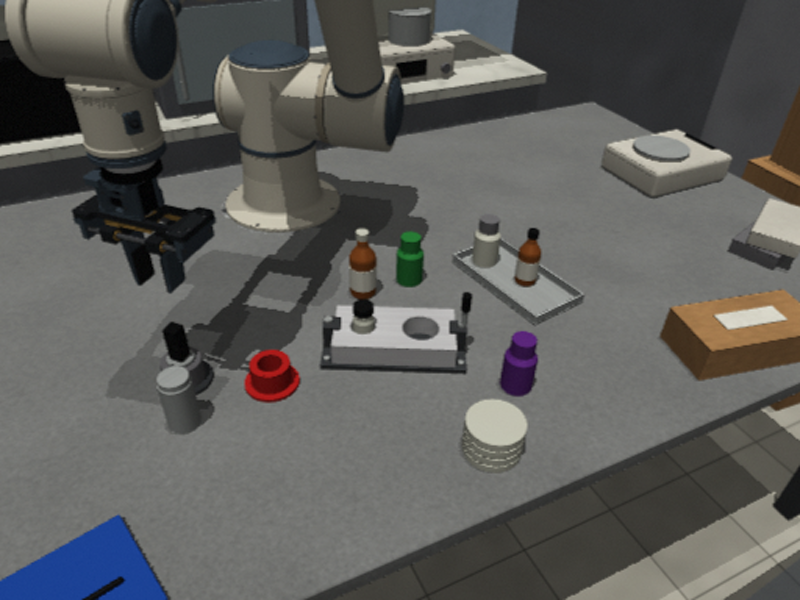

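The tool is upright with its collar resting on the stand, at (255,365) in the crop. The jar stands in the tray at (487,245) in the full view. The other bottles and containers haven't moved, and the gripper is clear, so I'm handing the job in.

```bash
python3 -c "
from rig import arm
arm.sign_off();print(arm.current_t())"
```

```text
the job is handed in; nothing more can be done
the job is handed in; nothing more can be done
```

The job is done and handed in shortly after 57 s, within the 72 s limit; the sign-off gave no verdict.

- **Jar:** I lifted it by its cap and stood it upright at the free end of the drip tray. It touched down with a brief 14 N push, and later pictures show it still standing.
- **Deburring:** The blade started at the side facing the narrow bore and ran clockwise once round, plus 16° past the start. The lap took about 30 s. The blade stayed in contact at every reading, with 2.6 to 6.0 N of vertical force, mostly about 4 N, which is roughly half the spring travel.
- **Tool:** It is back in its stand, and the last picture shows it upright with the collar on the rim. Lowering it gave no clear contact force before I opened the gripper, so it may have dropped by a fraction of a millimetre.
- **Other objects:** The last picture shows no bystander moved, judged by eye rather than measured.

The two cameras disagreed by a few millimetres in x. At the start the blade also met the edge about 1 mm lower than I expected, which the sprung blade took up.

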